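# Tighten the ribbon stand's wing nut

### The job

Tighten the brass wing nut on the copper ribbon's stand until it is fully home on the spool: push its wings round clockwise (seen from above) with gentle strokes of the fingertips, always from one side of a wing, never gripping the nut or taking a wing or the nut between the fingers. Leave the nut on the sage-green ribbon's stand as it is, and do not disturb the boxes and other loose things on the counter.

Things in the scene. Friction and masses are not known exactly. Their poses are not given: they have to be found in the camera images.
- copper_nut (a joint): turn of the copper stand's nut, rad: 0 = fully home on the spool, at a slightly springy stop; positive = unscrewed, counter-clockwise from above (starts 0.8 to 1.25 turns open). At 0 the wings lie along the stand's x axis. It sinks 6 mm per clockwise turn, takes about 1.5 N on a wing (0.03 N m), stays where left
- copper_nut_mid (a point): on the thread's axis, half-way up the brass nut's wings. x along the two wings, y square to them, z up. Foot of diameter 34 mm, from 19 to 13 mm below this point; boss of diameter 22 mm tapering to 17; two opposite upright wings, 5 mm thick, reaching 34 mm from the axis, 11 mm below to 12 mm above this point
- copper_stand: fixed stand with the copper-orange ribbon: steel foot (diameter 104 mm), 72 mm spool flat on it (its top at z = 38 mm), upright 9 mm thread in the middle (top 82 mm) carrying the wing nut. Origin: underside of the foot, on the thread's axis; z up. Wire ribbon guide at its +x side (away from the robot): 6 mm uprights at x 42, y +-17 mm, 87 mm high; no room for a finger between it and the wings
- sage_nut (a joint): turn of the sage stand's nut, rad: 0 = fully home on the spool, at a slightly springy stop; positive = unscrewed, counter-clockwise from above (starts 0.8 to 1.25 turns open). At 0 the wings lie along the stand's x axis. It sinks 6 mm per clockwise turn, takes about 1.5 N on a wing (0.03 N m), stays where left; to be left alone
- sage_nut_mid (a point): on the thread's axis, half-way up the brass nut's wings. x along the two wings, y square to them, z up. Foot of diameter 34 mm, from 19 to 13 mm below this point; boss of diameter 22 mm tapering to 17; two opposite upright wings, 5 mm thick, reaching 34 mm from the axis, 11 mm below to 12 mm above this point
- sage_nut_wing (a point): point on a wing of the sage stand's nut, 32 mm from its axis
- sage_stand: fixed stand with the sage-green ribbon: steel foot (diameter 104 mm), 62 mm spool flat on it (its top at z = 42 mm), upright 9 mm thread in the middle (top 86 mm) carrying the wing nut. Origin: underside of the foot, on the thread's axis; z up. Wire ribbon guide at its +x side (away from the robot): 6 mm uprights at x 42, y +-17 mm, 91 mm high; no room for a finger between it and the wings
- ballotin_a: white gift box with copper bow, 67x116x75 mm, loose, to be left alone; origin at the centre of its underside
- ballotin_b: dark brown gift box with cream bow, 61x86x63 mm, loose, to be left alone; origin at the centre of its underside
- ballotin_c: grey-blue gift box with brown bow, 69x101x58 mm, loose, to be left alone; origin at the centre of its underside
- ballotin_d: orange gift box, 69x110x55 mm, loose, to be left alone; origin at the centre of its underside
- bean_jar: jar of cocoa beans with wooden lid, 63x63x85 mm, loose, to be left alone; origin at the centre of its underside
- ribbon_ivory: loose spool of ivory ribbon lying flat, 66x73x24 mm, loose, to be left alone; origin at the centre of its underside
- tablet_2: red wrapped chocolate tablet, 142x70x11 mm, loose, to be left alone; origin at the centre of its underside

How it is judged:
By the outcome, as a careful person would: the job done as asked, in the order asked, and still so for the second after the job is handed in, with the robot touching nothing.
It also fails if it takes over 72 s, if anything falls off the work surface, if the arm or the gripper's body presses on something with over 40 N, if the wrist force passes 120 N, or if a joint passes its speed limit or range.

### The arm

A 6-joint arm with a two-finger parallel gripper is mounted at the origin on a cart in front of the work surface, level with it; the furniture and walls round the work are solid. World frame = base frame: x ahead of the robot, y to its left, z up, the work surface at z = 0. Lengths are in mm, angles in rad, forces in N, time in s.
With the tool pointing down it reaches from about 350 to 975 mm from the base axis. Payload 7.1 kg.
Tool frame: the origin (TCP) lies at the very end of the fingers, on their centre line; the grasp point (between the pads) lies ctrl.hold_point_z behind it (ctrl.hold_point_z is the distance from the TCP to the grasp point, in mm); z points along the fingers, y is the line along which they close (so a half turn about z gives the same grasp; the last joint's range is limited). The gripper opens to 88 mm and grips with 3 to 60 N. Pads are 20 mm wide; open, the fingers measure 115 mm over their backs; the gripper's body (75 mm by 178 mm) begins 61 mm behind the grasp point.
Start: joints at [-1.322, 0.423, 1.63, -0, 1.089, -0.019], TCP at [165.4, -602.7, 222.675] pointing down, gripper open.
Joint ranges: [-3, 3], [-0.9, 2.11], [0.09, 2.58], [-1.31, 4.45], [0.11, 2.69], [-2.54, 2.54]. Speed limits (rad/s): [2.39, 2.39, 3.01, 3.14, 3.14, 3.14].

### API

Orientations are given as a rotation vector (axis times angle).
In Python, from workcell import ctrl gives the robot as it stands. The module is installed in compiled form; this text tells all that it offers.
- The arm moves only by the shell command python3 -m creep 'ROWS'. ROWS is JSON, a list of rows, each an object with "translation": the shift along the tool's x, y, z in mm, a list of three; "angular": the turn, a rotation vector about the tool's x, y, z in rad, a list of three; "jaw": the opening, from 0 (shut) to 1 (fully open). A call has exactly 8 rows; each row is the pose to reach, as a shift and turn from the pose commanded when the call began, along the tool's axes at that moment; what a row does not reach only later rows make up. A row lasts 1/8 s, in which the tool goes at most 62.5 mm and 10.7 degrees, less where a joint would pass 70% of its speed; a pose out of reach is approached as far as the arm can. A call with a gripper value outside its range is refused whole. The fingers move at their own pace and stop on an object; the grip force is fixed at half the most. Time passes only in rows, so rows that repeat a pose let the fingers close, or fill a call up. It gives the time, the measured TCP pose, the force, the opening and the grip force at its end, in the units of the state.
- ctrl.get_obs(): the state, without advancing time (a new reading comes with each control period).
- ctrl.get_image(name): name is "side" or "top"; returns the picture (420x560x3 uint8, red, green, blue); there is no depth.
- ctrl.camera_info(name): a dict with "camera_matrix" (3x3 intrinsics, pixels), "world_from_camera" (4x4, takes a point from camera to world coordinates). Camera axes: x right, y up, looking along -z (the intrinsics and any distortion apply to the point x, -y, -z); pixel columns grow to the right and rows downward; lengths in mm; the calibration is good to about 2 mm. A picture is of the moment at which its call begins. camera_info takes no time and is no camera call.
- ctrl.close_job(): hands the job in; it is judged then, once.
Trained networks look in the newest picture that a camera, given by its name, has taken for a name from the list of things; names that differ only in an ending like _2 or _b are one class to them, and where a whole thing is asked for, a point or a joint stands for the part that bears it (a point fixed in the world has none). Each returns a list of dicts, best first, with "score" (0 to 1); they miss things now and then, are a little off and sometimes report something else, mostly with a low value. They report only what shows in the picture. A call takes as long as a camera call.
- ctrl.look_for(camera, label): "rect" ([left, top, right, bottom] in pixels, round what is visible of it).
The state is a dict: "t": time; "qpos": joint angles; "qvel": joint speeds; "joint_torque": joint torques, N m; "ee_pos": TCP position; "orientation": TCP orientation; "ft_force": force on the tool from outside, world axes, zero at the start; "moment": the same for the moment, N m; "width": finger opening in mm; "grasp_force": force on a finger pad.
Only numpy, scipy, OpenCV 4.12 (cv2) and the standard library are available. Lean on these libraries where they do the work, as an engineer would, in place of code of your own. Each camera call takes 0.05 s, during which the arm holds its last target. There are 200 camera calls.

## Working session

There is one attempt and no reset: what is moved stays moved. The work goes in short steps, Python scripts to look and compute and a shell command to move; the robot and the scene stay as the last step left them, time stands still between calls to the robot, and variables do not carry over. Pictures are saved under pics/ and viewed, at most 10 in all, crops included, and the job is handed in when it is done.

```bash
mkdir -p pics
python3 - <<'E'
from workcell import ctrl
import cv2,numpy as np
o=ctrl.get_obs();print(o['t'],o['ee_pos'],o['orientation'],o['width'],ctrl.hold_point_z)
for c in("top","side"):
    cv2.imwrite(f"pics/{c}0.png",cv2.cvtColor(ctrl.get_image(c),cv2.COLOR_RGB2BGR))
    i=ctrl.camera_info(c);print(c,np.round(i['camera_matrix'],1).tolist(),np.round(i['world_from_camera'],3).tolist(),[k for k in i])
    for l in("copper_stand","copper_nut_mid","sage_stand"):
        print(l,[(np.round(d['rect']).tolist(),round(d['score'],2)) for d in ctrl.look_for(c,l)[:3]])
E
```

```text
0.0 [ 165.2556725  -602.1684018   221.89115664] [-3.11193763e+00 -4.19126105e-01  2.48756444e-04] 87.98988033028867 18.700000000000003
top [[474.1, 0.0, 281.6], [0.0, 474.1, 200.2], [0.0, 0.0, 1.0]] [[0.012, 0.988, -0.156, 360.589], [-0.999, 0.018, 0.034, -65.494], [0.037, 0.156, 0.987, 1047.139], [0.0, 0.0, 0.0, 1.0]] ['camera_matrix', 'world_from_camera']
copper_stand [([267.0, 137.0, 304.0, 169.0], 0.67), ([376.0, 142.0, 431.0, 176.0], 0.64), ([301.0, 189.0, 346.0, 236.0], 0.59)]
copper_nut_mid []
sage_stand [([145.0, 200.0, 198.0, 250.0], 0.69)]
side [[467.1, 0.0, 278.0], [0.0, 467.1, 207.3], [0.0, 0.0, 1.0]] [[-0.801, 0.275, -0.532, -159.507], [-0.599, -0.355, 0.718, 831.483], [0.008, 0.893, 0.449, 639.137], [0.0, 0.0, 0.0, 1.0]] ['camera_matrix', 'world_from_camera']
copper_stand [([291.0, 186.0, 328.0, 225.0], 0.92)]
copper_nut_mid [([199.0, 202.0, 245.0, 243.0], 0.55), ([298.0, 193.0, 318.0, 208.0], 0.41)]
sage_stand [([219.0, 235.0, 259.0, 283.0], 0.98), ([298.0, 194.0, 318.0, 208.0], 0.4)]
```

Run:
```python
import cv2
a=cv2.imread("pics/top0.png");b=cv2.imread("pics/side0.png")
cv2.imwrite("pics/top0b.png",cv2.resize(a,(784,588),interpolation=cv2.INTER_CUBIC))
c=b[150:300,180:380];cv2.imwrite("pics/side0b.png",cv2.resize(c,(800,600),interpolation=cv2.INTER_CUBIC))
```

```text
(no output)
```

View pics/top0b.png

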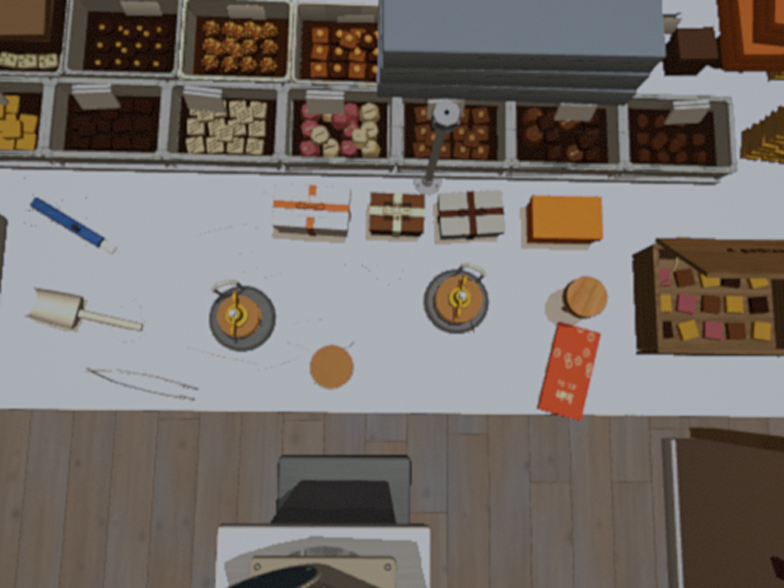

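View pics/side0b.png

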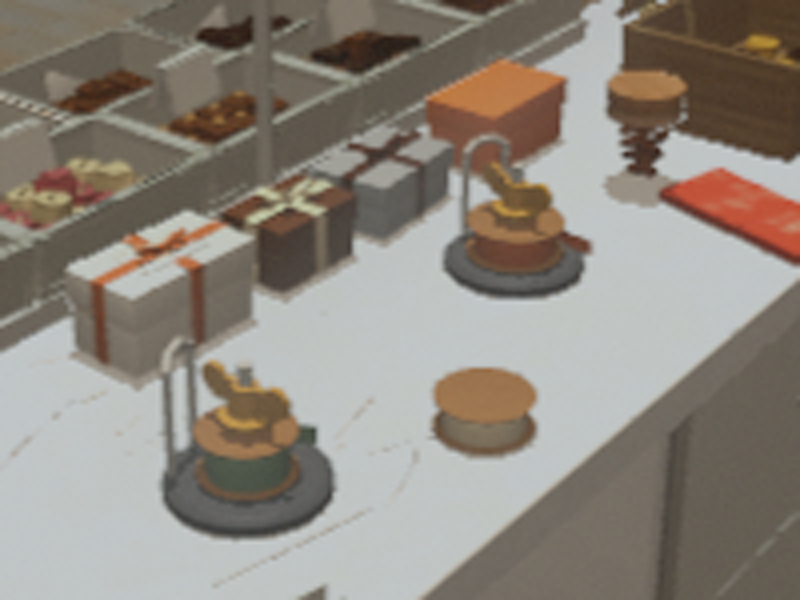

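The top view shows the copper stand at about (326,214) px of the original picture and the sage stand at (173,227). In the side view copper is the rear stand at about (309,205). I'll measure copper more closely.

```bash
python3 - <<'E'
import cv2,numpy as np
a=cv2.imread("pics/top0.png");b=cv2.imread("pics/side0.png")
A=cv2.resize(a[185:245,295:355],(600,600),interpolation=cv2.INTER_CUBIC)
B=cv2.resize(b[180:230,285:335],(600,600),interpolation=cv2.INTER_CUBIC)
o=np.hstack([A,B]);cv2.imwrite("pics/cop0.png",cv2.resize(o,(800,400)))
E
cat > h.py <<'E'
from workcell import ctrl
import numpy as np
def ray(c,u,v):
    i=ctrl.camera_info(c);K=i['camera_matrix'];T=np.array(i['world_from_camera'])
    d=np.linalg.inv(K)@[u,v,1];d=T[:3,:3]@[d[0],-d[1],-d[2]];return T[:3,3],d
def atz(c,u,v,z):
    o,d=ray(c,u,v);return o+d*(z-o[2])/d[2]
def px(c,p):
    i=ctrl.camera_info(c);K=np.array(i['camera_matrix']);T=np.array(i['world_from_camera'])
    q=T[:3,:3].T@(np.array(p)-T[:3,3]);q=K@[q[0],-q[1],-q[2]];return q[:2]/q[2]
E
```

```text
(no output)
```

View pics/cop0.png

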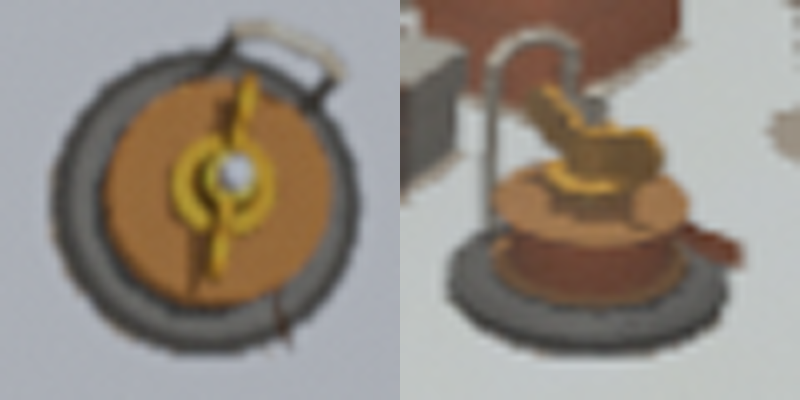

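Run:
```python
from h import *
f=lambda x,y,z:atz("top",295+x/6.667-.4,185+y/6.667-.4,z)
print("thr",f(236,172,82),"spool",f(218,190,38),"foot",f(207,200,10))
a=f(249,85,74);b=f(214,273,74);print("wings",a,b,np.degrees(np.arctan2(*(a-b)[1::-1])),np.linalg.norm(a-b),(a+b)/2)
g=f(235,30,87);h=f(345,70,87);print("guide",g,h,(g+h)/2)
print("sage",atz("top",243/1.4,318/1.4,5),"jar",atz("top",586/1.4,297/1.4,85),"ivory",atz("top",332/1.4,367/1.4,24),"grey",atz("top",471/1.4,214/1.4,58), "brown",atz("top",397/1.4,214/1.4,63))
print("lamp",atz("top",427/1.4,185/1.4,0))
c=f(236,172,82)[:2]
print(px("side",[*c,82]), "seen",285+595%400/8,180+105/8)
```

```text
thr [ 493.73231865 -199.03488674   82.        ] spool [ 493.83339003 -199.25765222   38.        ] foot [ 494.1227524  -199.29275005   10.        ]
wings [ 522.41838335 -204.34276588   74.        ] [ 463.09028865 -193.15928164   74.        ] -10.6751241862303 60.372950410093146 [ 492.754336   -198.75102376   74.        ]
guide [ 537.45902186 -198.20837782   87.        ] [ 525.50271459 -232.38146496   87.        ] [ 531.48086822 -215.29492139   87.        ]
sage [461.5534749 134.2729474   5.       ] jar [ 492.79356143 -382.70212638   85.        ] ivory [386.90205631  -7.55393029  24.        ] grey [ 622.49939262 -216.78038258   58.        ] brown [ 618.73124728 -102.53416866   63.        ]
lamp [ 685.17264446 -153.52487529    0.        ]
[309.0193749  190.53137304] seen 309.375 193.125
```

```bash
cat >> h.py <<'E'
from scipy.spatial.transform import Rotation as Ro
AX=np.array([494.,-199.2])
def goal(phi,d,R,z):
    """tool pose with wing direction phi (deg): tool x = push dir, y = inward"""
    a=np.radians(phi);e=np.array([np.cos(a),np.sin(a)]);x=np.array([np.sin(a),-np.cos(a)])
    p=AX+R*e-d*x
    return np.array([*p,z]),Ro.from_matrix(np.array([[*x,0],[*-e,0],[0,0,-1]]).T)
def rel(phi,d,R,z):
    o=ctrl.get_obs();r0=Ro.from_rotvec(o['orientation']);p,r=goal(phi,d,R,z)
    print("p",p.round(1),"shift",r0.inv().apply(p-o['ee_pos']).round(1),"ang",(r0.inv()*r).as_rotvec().round(3),"q6",o['qpos'][5].round(2))
E
python3 -c "
from h import *
rel(169.3,24,28,150)
c=np.array([12.5,28,0])
for k in range(1,9):
    a=np.radians(5*k);print(5*k,(c-Ro.from_rotvec([0,0,a]).apply(c)).round(1),a.round(3),round(6*5*k/360,2))
"
```

```text
p [ 462.  -217.6  150. ] shift [ 388.  -292.8   72.6] ang [-0.    -0.    -1.116] q6 -0.02
5 [ 2.5 -1.   0. ] 0.087 0.08
10 [ 5.1 -1.7  0. ] 0.175 0.17
15 [ 7.7 -2.3  0. ] 0.262 0.25
20 [10.3 -2.6  0. ] 0.349 0.33
25 [13.  -2.7  0. ] 0.436 0.42
30 [15.7 -2.5  0. ] 0.524 0.5
35 [18.3 -2.1  0. ] 0.611 0.58
40 [20.9 -1.5  0. ] 0.698 0.67
```

```bash
python3 -m creep '[{"translation":[30,-22,0],"angular":[0,0,-0.07],"jaw":0},{"translation":[60,-45,0],"angular":[0,0,-0.14],"jaw":0},{"translation":[90,-68,0],"angular":[0,0,-0.21],"jaw":0},{"translation":[120,-91,0],"angular":[0,0,-0.28],"jaw":0},{"translation":[150,-113,0],"angular":[0,0,-0.35],"jaw":0},{"translation":[180,-136,0],"angular":[0,0,-0.42],"jaw":0},{"translation":[210,-158,0],"angular":[0,0,-0.49],"jaw":0},{"translation":[240,-181,0],"angular":[0,0,-0.56],"jaw":0}]'; python3 -c "
from h import *
rel(169.3,24,28,150)"
```

```text
t: 1.4
ee_pos: [349.7, -363.8, 222.9]
orientation: [2.874, 1.266, 0.0]
ft_force: [0.4, -0.0, -0.1]
width: 10.8
grasp_force: 0.0
p [ 462.  -217.6  150. ] shift [183.7 -15.8  72.9] ang [ 0.001  0.    -0.554] q6 -0.09
```

```bash
python3 -m creep '[{"translation":[30,-3,0],"angular":[0,0,-0.09],"jaw":0},{"translation":[60,-5,0],"angular":[0,0,-0.18],"jaw":0},{"translation":[90,-8,0],"angular":[0,0,-0.27],"jaw":0},{"translation":[120,-10,10],"angular":[0,0,-0.36],"jaw":0},{"translation":[150,-13,30],"angular":[0,0,-0.45],"jaw":0},{"translation":[184,-16,50],"angular":[0,0,-0.554],"jaw":0},{"translation":[184,-16,73],"angular":[0,0,-0.554],"jaw":0},{"translation":[184,-16,73],"angular":[0,0,-0.554],"jaw":0}]'; python3 -c "
from h import *
rel(169.3,24,28,60)
import cv2
o=[]
for c,(u,v) in (('top',(325,205)),('side',(309,190))):
    im=cv2.cvtColor(ctrl.get_image(c),cv2.COLOR_RGB2BGR)
    o.append(cv2.resize(im[v-45:v+45,u-45:u+45],(400,400),interpolation=cv2.INTER_CUBIC))
cv2.imwrite('pics/p1.png',np.hstack(o))"
```

```text
t: 2.4
ee_pos: [460.7, -217.5, 148.4]
orientation: [-2.418, -2.001, 0.002]
ft_force: [0.3, 0.7, 0.6]
width: 0.2
grasp_force: 0.0
p [ 462.  -217.6   60. ] shift [ 0.   1.6 88.4] ang [-0.003 -0.001 -0.002] q6 -0.28
```

View pics/p1.png

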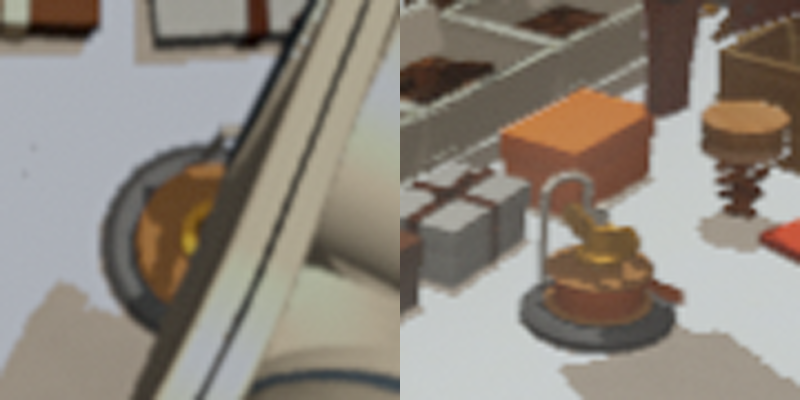

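```bash
python3 -c "
from h import *
p=px('side',[460.7,-217.5,148.4]);print((p-[264,145])*400/90+[400,0])"
```

```text
[664.34017776 109.93600066]
```

```bash
python3 -m creep '[{"translation":[0,1,15],"angular":[0,0,0],"jaw":0},{"translation":[0,1,30],"angular":[0,0,0],"jaw":0},{"translation":[0,1,45],"angular":[0,0,0],"jaw":0},{"translation":[0,1,58],"angular":[0,0,0],"jaw":0},{"translation":[0,1,68],"angular":[0,0,0],"jaw":0},{"translation":[0,1,78],"angular":[0,0,0],"jaw":0},{"translation":[0,1,88],"angular":[0,0,0],"jaw":0},{"translation":[0,1,88],"angular":[0,0,0],"jaw":0}]'; python3 -c "
from h import *
rel(169.3,24,28,60)
import cv2
u,v=309,190
im=cv2.cvtColor(ctrl.get_image('side'),cv2.COLOR_RGB2BGR)
cv2.imwrite('pics/p2.png',cv2.resize(im[v-45:v+45,u-45:u+45],(500,500),interpolation=cv2.INTER_CUBIC))"
```

```text
t: 3.5
ee_pos: [462.2, -218.3, 60.9]
orientation: [-2.42, -2.001, 0.001]
ft_force: [0.4, -0.6, -0.4]
width: 0.5
grasp_force: 0.0
p [ 462.  -217.6   60. ] shift [ 0.7 -0.3  0.9] ang [-0.001 -0.    -0.002] q6 -0.28
```

View pics/p2.png

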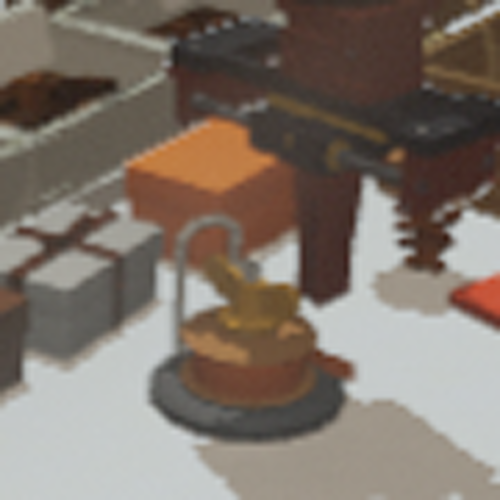

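The finger tips stand to the right of the near wing (tip about (325,300) px in the crop), clear of the nut and guide. I start the first stroke.

```bash
python3 -m creep '[{"translation":[4,0,0],"angular":[0,0,0],"jaw":0},{"translation":[8,0,0],"angular":[0,0,0],"jaw":0},{"translation":[12,0,0],"angular":[0,0,0],"jaw":0},{"translation":[14.5,-1,0.1],"angular":[0,0,0.087],"jaw":0},{"translation":[17.1,-1.7,0.2],"angular":[0,0,0.175],"jaw":0},{"translation":[19.7,-2.3,0.3],"angular":[0,0,0.262],"jaw":0},{"translation":[22.3,-2.6,0.4],"angular":[0,0,0.349],"jaw":0},{"translation":[25,-2.7,0.5],"angular":[0,0,0.436],"jaw":0}]'; python3 -c "
from h import *
rel(144.3,12.5,28,59.5)"
```

```text
t: 4.55
ee_pos: [464.8, -193.3, 61.4]
orientation: [2.798, 1.427, 0.0]
ft_force: [-0.2, -1.8, 0.6]
width: 0.5
grasp_force: 0.8
p [ 464.  -193.    59.5] shift [-0.2 -0.8  1.9] ang [ 0.     0.    -0.005] q6 0.21
```

```bash
python3 -m creep '[{"translation":[2.5,-1,0.3],"angular":[0,0,0.087],"jaw":0},{"translation":[5.1,-1.7,0.6],"angular":[0,0,0.175],"jaw":0},{"translation":[7.7,-2.3,0.9],"angular":[0,0,0.262],"jaw":0},{"translation":[10.3,-2.6,1.1],"angular":[0,0,0.349],"jaw":0},{"translation":[13,-2.7,1.3],"angular":[0,0,0.436],"jaw":0},{"translation":[15.7,-2.5,1.5],"angular":[0,0,0.524],"jaw":0},{"translation":[18.3,-2.1,1.6],"angular":[0,0,0.611],"jaw":0},{"translation":[20.9,-1.5,1.7],"angular":[0,0,0.698],"jaw":0}]'; python3 -m creep '[{"translation":[2.5,-1,0.1],"angular":[0,0,0.087],"jaw":0},{"translation":[5.1,-1.7,0.2],"angular":[0,0,0.175],"jaw":0},{"translation":[7.7,-2.3,0.3],"angular":[0,0,0.262],"jaw":0},{"translation":[10.3,-2.6,0.4],"angular":[0,0,0.349],"jaw":0},{"translation":[13,-2.7,0.5],"angular":[0,0,0.436],"jaw":0},{"translation":[15.7,-2.5,0.6],"angular":[0,0,0.524],"jaw":0},{"translation":[18.3,-2.1,0.7],"angular":[0,0,0.611],"jaw":0},{"translation":[20.9,-1.5,0.7],"angular":[0,0,0.698],"jaw":0}]'; python3 -c "
from h import *
rel(64.3,12.5,28,58)
import cv2
u,v=309,190
im=cv2.cvtColor(ctrl.get_image('side'),cv2.COLOR_RGB2BGR)
cv2.imwrite('pics/p3.png',cv2.resize(im[v-45:v+45,u-45:u+45],(500,500),interpolation=cv2.INTER_CUBIC))"
```

```text
t: 5.55
ee_pos: [475.5, -175.4, 59.6]
orientation: [3.118, 0.384, -0.001]
ft_force: [-0.8, -0.9, 0.9]
width: 0.2
grasp_force: 0.8
t: 6.55
ee_pos: [495.1, -168.5, 58.8]
orientation: [-3.061, 0.705, 0.002]
ft_force: [-1.9, -0.0, 0.4]
width: 0.6
grasp_force: 0.8
p [ 494.9 -168.5   58. ] shift [-0.2  0.1  0.8] ang [ 0.     0.001 -0.004] q6 1.67
```

View pics/p3.png

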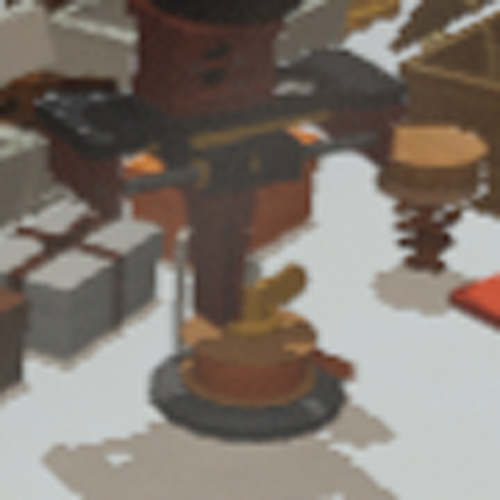

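The wing follows the finger: the pushed wing is now hidden behind the fingers on the left, the other one points to the right at about (290,280). I finish this stroke to about 39° and back off.

```bash
python3 -m creep '[{"translation":[2.5,-1,0.1],"angular":[0,0,0.087],"jaw":0},{"translation":[5.1,-1.7,0.2],"angular":[0,0,0.175],"jaw":0},{"translation":[7.7,-2.3,0.3],"angular":[0,0,0.262],"jaw":0},{"translation":[10.3,-2.6,0.4],"angular":[0,0,0.349],"jaw":0},{"translation":[13,-2.7,0.5],"angular":[0,0,0.436],"jaw":0},{"translation":[13,-2.7,0.5],"angular":[0,0,0.436],"jaw":0},{"translation":[10,-4.1,0.5],"angular":[0,0,0.436],"jaw":0},{"translation":[7.6,-5.2,0.5],"angular":[0,0,0.436],"jaw":0}]';python3 -m creep '[{"translation":[0,0,-12],"angular":[0,0,0],"jaw":0},{"translation":[0,0,-28],"angular":[0,0,0],"jaw":0},{"translation":[0,0,-46],"angular":[0,0,0],"jaw":0},{"translation":[0,0,-60],"angular":[0,0,0],"jaw":0},{"translation":[0,0,-60],"angular":[0,0,-0.15],"jaw":0},{"translation":[0,0,-60],"angular":[0,0,-0.3],"jaw":0},{"translation":[0,0,-60],"angular":[0,0,-0.45],"jaw":0},{"translation":[0,0,-60],"angular":[0,0,-0.6],"jaw":0}]'; python3 -c "
from h import *
rel(219.3,25,28,115)"
```

```text
t: 7.6
ee_pos: [504.6, -167.5, 58.3]
orientation: [-2.839, 1.345, -0.0]
ft_force: [0.1, 0.6, -0.6]
width: 0.3
grasp_force: 0.0
t: 8.6
ee_pos: [504.9, -167.8, 119.2]
orientation: [3.11, -0.44, 0.001]
ft_force: [-0.3, -0.7, 0.2]
width: 0.4
grasp_force: 0.0
p [ 488.2 -236.3  115. ] shift [ 2.9 70.5  4.2] ang [ 1.000e-03 -0.000e+00 -2.538e+00] q6 1.51
```

```bash
python3 -m creep '[{"translation":[0,9,0],"angular":[0,0,-0.17],"jaw":0},{"translation":[0,18,0],"angular":[0,0,-0.34],"jaw":0},{"translation":[0,27,0],"angular":[0,0,-0.51],"jaw":0},{"translation":[0,36,0],"angular":[0,0,-0.68],"jaw":0},{"translation":[0,45,0],"angular":[0,0,-0.85],"jaw":0},{"translation":[0,54,0],"angular":[0,0,-1.02],"jaw":0},{"translation":[0,63,0],"angular":[0,0,-1.19],"jaw":0},{"translation":[3,70.5,0],"angular":[0,0,-1.36],"jaw":0}]';python3 -m creep '[{"translation":[0,0,0],"angular":[0,0,-0.17],"jaw":0},{"translation":[0,0,0],"angular":[0,0,-0.34],"jaw":0},{"translation":[0,0,0],"angular":[0,0,-0.51],"jaw":0},{"translation":[0,0,0],"angular":[0,0,-0.68],"jaw":0},{"translation":[0,0,0],"angular":[0,0,-0.85],"jaw":0},{"translation":[0,0,0],"angular":[0,0,-1.02],"jaw":0},{"translation":[0,0,0],"angular":[0,0,-1.178],"jaw":0},{"translation":[0,0,0],"angular":[0,0,-1.178],"jaw":0}]'; python3 -c "
from h import *
rel(219.3,25,28,58)
import cv2
u,v=309,190
im=cv2.cvtColor(ctrl.get_image('side'),cv2.COLOR_RGB2BGR)
cv2.imwrite('pics/p4.png',cv2.resize(im[v-45:v+45,u-45:u+45],(500,500),interpolation=cv2.INTER_CUBIC))"
```

```text
t: 9.6
ee_pos: [487.6, -236.5, 119.1]
orientation: [2.695, 1.614, 0.0]
ft_force: [-0.5, -1.4, -0.6]
width: 0.6
grasp_force: 0.0
t: 10.6
ee_pos: [487.8, -236.3, 119.0]
orientation: [1.354, 2.834, -0.0]
ft_force: [-0.3, 0.2, -0.1]
width: 0.5
grasp_force: 0.0
p [ 488.2 -236.3   58. ] shift [-0.2  0.2 61. ] ang [ 0.     0.001 -0.006] q6 -1.15
```

View pics/p4.png

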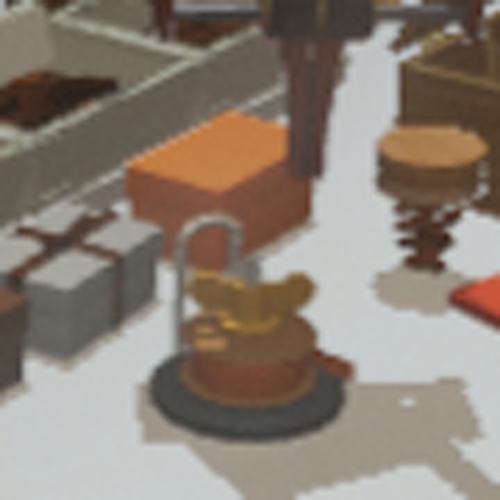

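```bash
python3 -c "
from h import *
for ph in (39,219,30,210,50,230):
    a=np.radians(ph);print(ph,((px('side',[*(AX+34*np.array([np.cos(a),np.sin(a)])),71])-[264,145])*500/90).round())"
```

```text
39 [183. 273.]
219 [314. 271.]
30 [184. 268.]
210 [315. 276.]
50 [186. 278.]
230 [312. 266.]
```

The wings lie about as predicted (tips near (190,278) and (313,280)), with the finger above the gap behind the right wing. I lower and make the second stroke.

```bash
python3 -m creep '[{"translation":[0,0,12],"angular":[0,0,0],"jaw":0},{"translation":[0,0,24],"angular":[0,0,0],"jaw":0},{"translation":[0,0,36],"angular":[0,0,0],"jaw":0},{"translation":[0,0,46],"angular":[0,0,0],"jaw":0},{"translation":[0,0,54],"angular":[0,0,0],"jaw":0},{"translation":[0,0,61],"angular":[0,0,0],"jaw":0},{"translation":[3,0,61],"angular":[0,0,0],"jaw":0},{"translation":[6,0,61],"angular":[0,0,0],"jaw":0}]';  python3 -m creep '[{"translation":[3,0,0],"angular":[0,0,0],"jaw":0},{"translation":[6.5,0,0],"angular":[0,0,0],"jaw":0},{"translation":[9,-1,0.1],"angular":[0,0,0.087],"jaw":0},{"translation":[11.6,-1.7,0.2],"angular":[0,0,0.175],"jaw":0},{"translation":[14.2,-2.3,0.3],"angular":[0,0,0.262],"jaw":0},{"translation":[16.8,-2.6,0.4],"angular":[0,0,0.349],"jaw":0},{"translation":[19.5,-2.7,0.5],"angular":[0,0,0.436],"jaw":0},{"translation":[22.2,-2.5,0.5],"angular":[0,0,0.524],"jaw":0}]'; python3 -c "
from h import *
rel(189.3,12.5,28,57.5)"
```

```text
t: 11.65
ee_pos: [483.8, -231.4, 57.4]
orientation: [1.352, 2.836, 0.0]
ft_force: [0.2, -0.0, -0.7]
width: 0.5
grasp_force: 0.0
t: 12.65
ee_pos: [468.4, -216.1, 57.2]
orientation: [2.043, 2.385, 0.0]
ft_force: [0.2, -1.4, -0.7]
width: 0.4
grasp_force: 0.8
p [ 468.4 -216.1   57.5] shift [ 0.  -0.  -0.3] ang [ 0.001  0.001 -0.008] q6 -0.61
```

```bash
python3 -m creep '[{"translation":[2.5,-1,0.1],"angular":[0,0,0.087],"jaw":0},{"translation":[5.1,-1.7,0.2],"angular":[0,0,0.175],"jaw":0},{"translation":[7.7,-2.3,0.3],"angular":[0,0,0.262],"jaw":0},{"translation":[10.3,-2.6,0.4],"angular":[0,0,0.349],"jaw":0},{"translation":[13,-2.7,0.5],"angular":[0,0,0.436],"jaw":0},{"translation":[15.7,-2.5,0.6],"angular":[0,0,0.524],"jaw":0},{"translation":[18.3,-2.1,0.7],"angular":[0,0,0.611],"jaw":0},{"translation":[20.9,-1.5,0.7],"angular":[0,0,0.698],"jaw":0}]'; python3 -c "
from h import *
rel(149.3,12.5,28,56.8)"
```

```text
t: 13.65
ee_pos: [463.6, -195.6, 56.4]
orientation: [2.735, 1.543, 0.001]
ft_force: [0.1, -1.5, 0.2]
width: -0.0
grasp_force: 0.7
p [ 463.5 -195.7   56.8] shift [-0.  -0.  -0.4] ang [ 0.001  0.    -0.008] q6 0.12
```

Tracking is excellent, so I carry on: 40 + 40 + 30° to φ = 39, then back off.

```bash
python3 -m creep '[{"translation":[2.5,-1,0.1],"angular":[0,0,0.087],"jaw":0},{"translation":[5.1,-1.7,0.2],"angular":[0,0,0.175],"jaw":0},{"translation":[7.7,-2.3,0.3],"angular":[0,0,0.262],"jaw":0},{"translation":[10.3,-2.6,0.4],"angular":[0,0,0.349],"jaw":0},{"translation":[13,-2.7,0.5],"angular":[0,0,0.436],"jaw":0},{"translation":[15.7,-2.5,0.6],"angular":[0,0,0.524],"jaw":0},{"translation":[18.3,-2.1,0.7],"angular":[0,0,0.611],"jaw":0},{"translation":[20.9,-1.5,0.7],"angular":[0,0,0.698],"jaw":0}]';python3 -m creep '[{"translation":[2.5,-1,0.1],"angular":[0,0,0.087],"jaw":0},{"translation":[5.1,-1.7,0.2],"angular":[0,0,0.175],"jaw":0},{"translation":[7.7,-2.3,0.3],"angular":[0,0,0.262],"jaw":0},{"translation":[10.3,-2.6,0.4],"angular":[0,0,0.349],"jaw":0},{"translation":[13,-2.7,0.5],"angular":[0,0,0.436],"jaw":0},{"translation":[15.7,-2.5,0.6],"angular":[0,0,0.524],"jaw":0},{"translation":[18.3,-2.1,0.7],"angular":[0,0,0.611],"jaw":0},{"translation":[20.9,-1.5,0.7],"angular":[0,0,0.698],"jaw":0}]'; python3 -c "
from h import *
rel(69.3,12.5,28,55.5)"
```

```text
t: 14.65
ee_pos: [472.4, -176.6, 55.6]
orientation: [3.099, 0.515, -0.0]
ft_force: [-1.6, -0.9, 0.4]
width: 0.3
grasp_force: 0.7
t: 15.65
ee_pos: [491.5, -168.1, 54.7]
orientation: [-3.088, 0.576, 0.001]
ft_force: [-1.5, 0.8, -0.4]
width: 0.4
grasp_force: 0.5
p [ 492.2 -168.6   55.5] shift [ 0.8  0.2 -0.8] ang [-0.     0.001 -0.008] q6 1.59
```

```bash
python3 -m creep '[{"translation":[2.5,-1,0.1],"angular":[0,0,0.087],"jaw":0},{"translation":[5.1,-1.7,0.2],"angular":[0,0,0.175],"jaw":0},{"translation":[7.7,-2.3,0.3],"angular":[0,0,0.262],"jaw":0},{"translation":[10.3,-2.6,0.4],"angular":[0,0,0.349],"jaw":0},{"translation":[13,-2.7,0.5],"angular":[0,0,0.436],"jaw":0},{"translation":[15.7,-2.5,0.5],"angular":[0,0,0.524],"jaw":0},{"translation":[13.1,-4,0.5],"angular":[0,0,0.524],"jaw":0},{"translation":[10.5,-5.5,0.5],"angular":[0,0,0.524],"jaw":0}]';python3 -m creep '[{"translation":[0,0,-12],"angular":[0,0,0],"jaw":0},{"translation":[0,0,-28],"angular":[0,0,0],"jaw":0},{"translation":[0,0,-46],"angular":[0,0,0],"jaw":0},{"translation":[0,0,-60],"angular":[0,0,0],"jaw":0},{"translation":[0,0,-60],"angular":[0,0,-0.15],"jaw":0},{"translation":[0,0,-60],"angular":[0,0,-0.3],"jaw":0},{"translation":[0,0,-60],"angular":[0,0,-0.45],"jaw":0},{"translation":[0,0,-60],"angular":[0,0,-0.6],"jaw":0}]'; python3 -c "
from h import *
rel(219.3,25,28,115)"
```

```text
t: 16.65
ee_pos: [503.4, -166.9, 54.2]
orientation: [2.837, -1.35, -0.0]
ft_force: [0.0, 0.4, -0.9]
width: 0.3
grasp_force: 0.0
t: 17.65
ee_pos: [503.9, -167.2, 115.1]
orientation: [3.11, -0.447, 0.001]
ft_force: [-0.6, 0.6, -0.3]
width: 0.5
grasp_force: 0.0
p [ 488.2 -236.3  115. ] shift [ 4.3 70.7  0.1] ang [ 1.000e-03 -0.000e+00 -2.542e+00] q6 1.51
```

```bash
python3 -m creep '[{"translation":[0,9,0],"angular":[0,0,-0.17],"jaw":0},{"translation":[0,18,0],"angular":[0,0,-0.34],"jaw":0},{"translation":[0,27,0],"angular":[0,0,-0.51],"jaw":0},{"translation":[0,36,0],"angular":[0,0,-0.68],"jaw":0},{"translation":[0,45,0],"angular":[0,0,-0.85],"jaw":0},{"translation":[0,54,0],"angular":[0,0,-1.02],"jaw":0},{"translation":[0,63,0],"angular":[0,0,-1.19],"jaw":0},{"translation":[4,70.5,0],"angular":[0,0,-1.36],"jaw":0}]';python3 -m creep '[{"translation":[0,0,0],"angular":[0,0,-0.17],"jaw":0},{"translation":[0,0,0],"angular":[0,0,-0.34],"jaw":0},{"translation":[0,0,0],"angular":[0,0,-0.51],"jaw":0},{"translation":[0,0,0],"angular":[0,0,-0.68],"jaw":0},{"translation":[0,0,0],"angular":[0,0,-0.85],"jaw":0},{"translation":[0,0,0],"angular":[0,0,-1.02],"jaw":0},{"translation":[0,0,0],"angular":[0,0,-1.18],"jaw":0},{"translation":[0,0,0],"angular":[0,0,-1.18],"jaw":0}]'; python3 -c "
from h import *
rel(219.3,25,28,54)
import cv2
u,v=309,190
im=cv2.cvtColor(ctrl.get_image('side'),cv2.COLOR_RGB2BGR)
cv2.imwrite('pics/p5.png',cv2.resize(im[v-45:v+45,u-45:u+45],(500,500),interpolation=cv2.INTER_CUBIC))"
```

```text
t: 18.65
ee_pos: [487.3, -236.2, 115.0]
orientation: [2.698, 1.609, 0.0]
ft_force: [0.0, 0.2, 0.3]
width: 0.5
grasp_force: 0.0
t: 19.65
ee_pos: [487.6, -235.9, 114.9]
orientation: [1.357, 2.833, -0.0]
ft_force: [0.6, -0.5, -0.9]
width: 0.5
grasp_force: 0.0
p [ 488.2 -236.3   54. ] shift [-0.6  0.2 60.9] ang [ 0.     0.001 -0.008] q6 -1.15
```

View pics/p5.png

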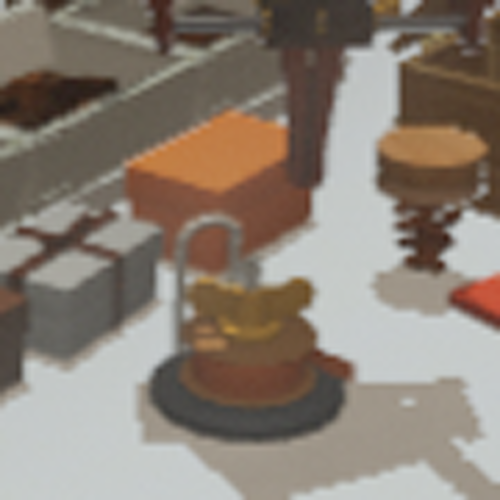

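The nut sits lower now, with its wing tips at about (192,285) and (312,288), as expected. I lower again and make the third stroke, slowly and watching the force towards the stop at about φ = 159°.

```bash
python3 -m creep '[{"translation":[0,0,12],"angular":[0,0,0],"jaw":0},{"translation":[0,0,24],"angular":[0,0,0],"jaw":0},{"translation":[0,0,36],"angular":[0,0,0],"jaw":0},{"translation":[0,0,46],"angular":[0,0,0],"jaw":0},{"translation":[0,0,54],"angular":[0,0,0],"jaw":0},{"translation":[0,0,61],"angular":[0,0,0],"jaw":0},{"translation":[3,0,61],"angular":[0,0,0],"jaw":0},{"translation":[6,0,61],"angular":[0,0,0],"jaw":0}]';  python3 -m creep '[{"translation":[3,0,0],"angular":[0,0,0],"jaw":0},{"translation":[6.5,0,0],"angular":[0,0,0],"jaw":0},{"translation":[9,-1,0.1],"angular":[0,0,0.087],"jaw":0},{"translation":[11.6,-1.7,0.2],"angular":[0,0,0.175],"jaw":0},{"translation":[14.2,-2.3,0.3],"angular":[0,0,0.262],"jaw":0},{"translation":[16.8,-2.6,0.4],"angular":[0,0,0.349],"jaw":0},{"translation":[19.5,-2.7,0.5],"angular":[0,0,0.436],"jaw":0},{"translation":[22.2,-2.5,0.5],"angular":[0,0,0.524],"jaw":0}]'; python3 -m creep '[{"translation":[1.3,-0.5,0],"angular":[0,0,0.044],"jaw":0},{"translation":[2.5,-1,0.1],"angular":[0,0,0.087],"jaw":0},{"translation":[3.8,-1.4,0.1],"angular":[0,0,0.131],"jaw":0},{"translation":[5.1,-1.7,0.2],"angular":[0,0,0.175],"jaw":0},{"translation":[6.4,-2,0.2],"angular":[0,0,0.218],"jaw":0},{"translation":[7.7,-2.3,0.3],"angular":[0,0,0.262],"jaw":0},{"translation":[9,-2.5,0.3],"angular":[0,0,0.305],"jaw":0},{"translation":[10.3,-2.6,0.3],"angular":[0,0,0.349],"jaw":0}]'; python3 -c "
from h import *
rel(169.3,12.5,28,53.2)"
```

```text
t: 20.7
ee_pos: [483.6, -231.0, 53.4]
orientation: [1.355, 2.834, 0.0]
ft_force: [-0.3, 0.0, 1.0]
width: -0.1
grasp_force: 0.0
t: 21.7
ee_pos: [468.3, -215.7, 53.1]
orientation: [2.045, 2.382, 0.001]
ft_force: [1.5, -2.2, 0.0]
width: 0.6
grasp_force: 0.8
t: 22.7
ee_pos: [464.0, -205.9, 52.7]
orientation: [2.427, 1.993, 0.001]
ft_force: [0.7, -2.2, -0.1]
width: 0.4
grasp_force: 0.7
p [ 464.2 -206.3   53.2] shift [-0.3  0.2 -0.5] ang [ 0.001  0.001 -0.009] q6 -0.25
```

Now in small steps of 1° per row.

```bash
python3 -m creep '[{"translation":[0.5,-0.2,0],"angular":[0,0,0.0175],"jaw":0},{"translation":[1,-0.4,0],"angular":[0,0,0.035],"jaw":0},{"translation":[1.5,-0.6,0],"angular":[0,0,0.052],"jaw":0},{"translation":[2,-0.8,0],"angular":[0,0,0.07],"jaw":0},{"translation":[2.5,-1,0],"angular":[0,0,0.087],"jaw":0},{"translation":[3,-1.2,0.1],"angular":[0,0,0.105],"jaw":0},{"translation":[3,-1.2,0.1],"angular":[0,0,0.105],"jaw":0},{"translation":[3,-1.2,0.1],"angular":[0,0,0.105],"jaw":0}]'
python3 -m creep '[{"translation":[0.5,-0.2,0],"angular":[0,0,0.0175],"jaw":0},{"translation":[0.5,-0.2,0],"angular":[0,0,0.0175],"jaw":0},{"translation":[1,-0.4,0],"angular":[0,0,0.035],"jaw":0},{"translation":[1,-0.4,0],"angular":[0,0,0.035],"jaw":0},{"translation":[1.5,-0.6,0],"angular":[0,0,0.052],"jaw":0},{"translation":[1.5,-0.6,0],"angular":[0,0,0.052],"jaw":0},{"translation":[1.5,-0.6,0],"angular":[0,0,0.052],"jaw":0},{"translation":[1.5,-0.6,0],"angular":[0,0,0.052],"jaw":0}]'
```

```text
t: 23.7
ee_pos: [462.9, -202.4, 52.2]
orientation: [-2.527, -1.866, 0.0]
ft_force: [-0.1, -1.6, 0.8]
width: 0.4
grasp_force: 0.5
t: 24.7
ee_pos: [462.8, -201.0, 52.3]
orientation: [2.575, 1.799, -0.0]
ft_force: [-1.8, -3.7, -0.0]
width: 0.4
grasp_force: 2.5
```

```bash
python3 -m creep '[{"translation":[0.5,-0.2,0],"angular":[0,0,0.0175],"jaw":0},{"translation":[0.5,-0.2,0],"angular":[0,0,0.0175],"jaw":0},{"translation":[0.5,-0.2,0],"angular":[0,0,0.0175],"jaw":0},{"translation":[0.5,-0.2,0],"angular":[0,0,0.0175],"jaw":0},{"translation":[0.5,-0.2,0],"angular":[0,0,0.0175],"jaw":0},{"translation":[0.5,-0.2,0],"angular":[0,0,0.0175],"jaw":0},{"translation":[0.5,-0.2,0],"angular":[0,0,0.0175],"jaw":0},{"translation":[0.5,-0.2,0],"angular":[0,0,0.0175],"jaw":0}]'
python3 -c "
from h import *
rel(159.3,12.5,28,53)"
```

```text
t: 25.7
ee_pos: [462.7, -200.7, 52.3]
orientation: [2.591, 1.777, -0.001]
ft_force: [-3.1, -6.7, -0.5]
width: 0.5
grasp_force: 3.4
p [ 463.4 -201.    53. ] shift [-0.1  0.8 -0.7] ang [-0.     0.    -0.007] q6 -0.06
```

Force climbs steeply (about 7 N): the nut is at the stop. I back off and check.

```bash
python3 -m creep '[{"translation":[-2,0,0],"angular":[0,0,0],"jaw":0},{"translation":[-6,0,0],"angular":[0,0,0],"jaw":0},{"translation":[-10,0,0],"angular":[0,0,0],"jaw":0},{"translation":[-10,0,-15],"angular":[0,0,0],"jaw":0},{"translation":[-10,0,-35],"angular":[0,0,0],"jaw":0},{"translation":[-10,0,-60],"angular":[0,0,0],"jaw":0},{"translation":[-10,0,-85],"angular":[0,0,0],"jaw":0},{"translation":[-10,0,-110],"angular":[0,0,0],"jaw":0}]'
python3 -m creep '[{"translation":[-40,0,-110],"angular":[0,0,0],"jaw":0},{"translation":[-80,0,-110],"angular":[0,0,0],"jaw":0},{"translation":[-120,0,-110],"angular":[0,0,0],"jaw":0},{"translation":[-160,0,-110],"angular":[0,0,0],"jaw":0},{"translation":[-200,0,-110],"angular":[0,0,0],"jaw":0},{"translation":[-240,0,-110],"angular":[0,0,0],"jaw":0},{"translation":[-240,0,-110],"angular":[0,0,0],"jaw":0},{"translation":[-240,0,-110],"angular":[0,0,0],"jaw":0}]'
python3 -c "
from h import *
import cv2
t=cv2.cvtColor(ctrl.get_image('top'),cv2.COLOR_RGB2BGR);s=cv2.cvtColor(ctrl.get_image('side'),cv2.COLOR_RGB2BGR)
A=cv2.resize(t[185:245,295:355],(400,400),interpolation=cv2.INTER_CUBIC)
B=cv2.resize(s[180:230,285:335],(400,400),interpolation=cv2.INTER_CUBIC)
cv2.imwrite('pics/end.png',np.hstack([A,B]))"
```

```text
t: 26.7
ee_pos: [459.3, -209.6, 164.1]
orientation: [2.59, 1.776, 0.001]
ft_force: [0.7, -0.1, -0.3]
width: 0.5
grasp_force: 0.0
t: 27.7
ee_pos: [372.7, -432.9, 272.7]
orientation: [-2.591, -1.776, -0.001]
ft_force: [-0.1, 0.9, 0.9]
width: 0.5
grasp_force: 0.0
```

View pics/end.png

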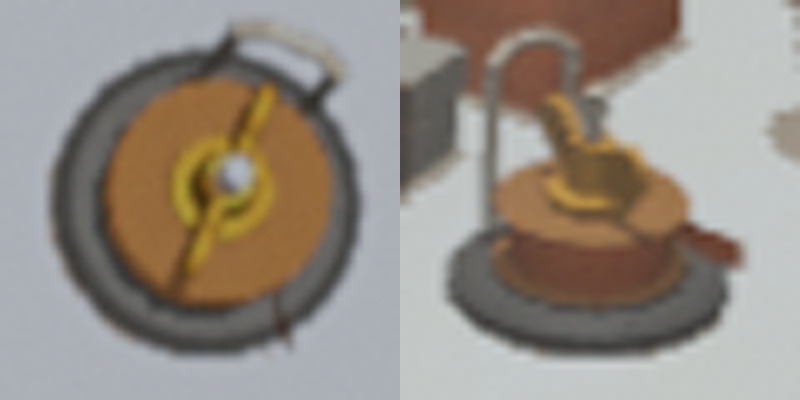

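The wings now run from (265,92) to (195,265) px, along the line to the middle of the guide (the stand's x axis). The foot sits flat on the spool and the robot is clear.

```bash
python3 -c "
from workcell import ctrl
print(ctrl.close_job())"
```

```text
the job is handed in; nothing more can be done
None
```

The copper stand's wing nut is fully home: three one-sided strokes took it about a turn clockwise to its stop (about 7 N). The robot finished clear at 27.7 s, and I sent no moves near the sage nut or the loose items, though I took no final picture of them.

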